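# Start the denture bath and hold its timer at the third click

### The job

Set the denture bath to the marked programme: throw its upright lever out of the middle notch into the outer notch that has the pointed cone beside it. Then turn the spring-return timer dial clockwise by its wing, past the first and second clicks to the third click (three pips), not on to the stop, and finish while still holding it there with the fingers, because the bath pulses only while the dial is held and it springs back if let go. Leave the cup, tumbler, brush and tablet tube where they are.

Things in the scene. Friction and masses are not known exactly. Their poses are not given: they have to be found in the camera images.
- bath: Denture bath: fixed white box, 250 x 320 mm, on the shelf (top at world z = 0.015). Origin on its underside at shelf level; own x points away from the robot, own y left. Flat control deck 70 mm high, x -80 to 60 mm; dial on it at (0, 85) mm, lever at (0, -80) mm. Tank lid at x 70 to 160 mm rises 16 mm above the deck. Its place and yaw vary.
- dial_hub (a point): Point on the timer dial's upright axis, 31 mm above the deck (half-way up its wing). The grey dial is 68 mm across and 16 mm high, with an upright straight wing on top. One, two and three small dark pips on the deck, 66 mm from the axis, mark the three clicks.
- wing_press (a point): Point in the wing 45 mm out from the axis, 31 mm above the deck; moves with it. Wing: upright grey bar 10 mm thick, 16 to 46 mm above the deck, from 10 mm behind the axis to 58 mm out. Its direction in the bath's frame is 3.3 rad (counter-clockwise from bath x) less the joint value: at rest towards the robot. Press its flank near here or pinch it from above.
- wing: The wing itself; origin on the dial axis 16 mm above the deck, x along the wing outwards, z up.
- timer (a joint): Timer dial angle, rad: 0 at rest, grows clockwise seen from above. Clicks at 0.4, 0.8 and 1.2 (the third, wanted); stop at 1.6. A spring turns it back to 0: about 0.07 N m at rest, 0.17 N m at the third click, clicks adding or taking up to 0.05 N m (2 to 5 N at 45 mm).
- lever_knob (a point): Centre of the lever's black ball knob, 24 mm across, on a 10 mm stem; 75 mm from the pivot, which lies 5 mm below the deck. The lever is upright in its middle notch and swings left and right along bath y. A notched steel plate up to 50 mm above the deck stands 20 to 24 mm to the far side (bath +x) of the stem.
- lever (a joint): Lever angle, rad: 0 upright in the middle notch, positive leaning to the bath's +y (left). The outer notches are at +0.5 and -0.5, stops at +0.6 and -0.6. It clicks: past 0.25 it falls into the outer notch and stays; about 2 N at the knob moves it.
- cone: Pointed steel cone, 18 mm across and 28 mm high, fixed on the deck at bath x = 40 mm and y = -44 mm (left notch is marked) or y = -116 mm (right notch is marked). A flat stud of the same width, 4 mm high, sits at the other place. Origin at its foot.
- denture_cup: Loose white denture cup with clear lid, 94 mm across, 84 mm high, standing to the left of the bath; bystander. Origin at its foot.
- tumbler: Loose stainless tumbler, 72 mm across, 100 mm high, to the right of the bath; bystander. Origin at its foot.
- brush: Loose blue denture brush, 160 mm long, 22 mm high, lying in front of the bath (robot side); bystander. Origin at its underside.
- tube: Loose aluminium tablet tube with a flip cap, 31 mm across, 102 mm high, standing to the right of the bath; bystander. Origin at its foot.

How it is judged:
By the outcome, as a careful person would: the job done as asked, in the order asked, and still so for the second after the job is handed in, while the arm keeps its last pose, push and grip.
It also fails if it takes over 48 s, if anything falls off the work surface, if the arm or the gripper's body presses on something with over 40 N, if the wrist force passes 120 N, or if a joint passes its speed limit or range.

### The arm

A 7-joint arm with a two-finger parallel gripper is mounted at the origin on the work surface. World frame = base frame: x ahead of the robot, y to its left, z up, the work surface at z = 0. Lengths are in m, angles in rad, forces in N, time in s.
With the tool pointing down it reaches from about 0.425 to 0.925 m from the base axis. Payload 6.8 kg.
Tool frame: the origin (TCP) lies at the very end of the fingers, on their centre line; the grasp point (between the pads) lies r.grasp_offset behind it (r.grasp_offset is the distance from the TCP to the grasp point, in m); z points along the fingers, y is the direction in which the jaws open and shut (so a half turn about z gives the same grasp; the last joint's range is limited). The gripper opens to 85 mm and grips with 20 to 120 N. Pads are 22 mm wide; open, the fingers measure 114 mm over their backs; the gripper's body (76 mm by 85 mm) begins 54 mm behind the grasp point. The pads swing forward as they close: fully open they stand 13 mm farther back than shut.
Start: joints at [-0.108, 0.477, 0.022, 1.555, -0.011, 1.109, -0.083], TCP at [0.675, 0, 0.231] pointing down, gripper open.
Joint ranges: [-2.96, 2.96], [-0.34, 2.1], [-1.41, 1.46], [0.24, 2.44], [-1.37, 4.51], [0.17, 1.92], [-2.96, 2.96]. Speed limits (rad/s): [2.39, 2.39, 3.14, 3.14, 3.14, 3.14, 3.14].

### API

Orientations are given as a rotation vector (axis times angle).
In Python, from bench import r gives the robot as it stands.
- The arm moves only by the shell command python3 -m jog 'ROWS' [FORCE]. ROWS is JSON, one flat list of numbers, 7 for each row, row after row: the turn, a rotation vector about the tool's x, y, z normalised to -1 to 1, where 1 is 180 degrees, then the shift along the tool's x, y, z normalised to -1 to 1, where 1 is 200 mm, then the opening, from 0 (shut) to 1 (fully open). In form: [wx, wy, wz, x, y, z, hand, wx, wy, wz, x, y, z, hand, ...]. A call has 1 to 12 rows; each row is the pose to reach, as a shift and turn from the pose measured when the call began, along the tool's axes at that moment, turning the shorter way round; what a row does not reach only later rows make up. A row lasts 1/10 s, in which the tool goes at most 50 mm and 8.59 degrees, less where a joint would pass 70% of its speed; a pose out of reach is approached as far as the arm can. A call with a number of a shift or a turn outside -1 to 1 is refused whole. A call with a gripper value outside its range is refused whole. The fingers move at their own pace and stop on an object; FORCE is the grip in N (left out, the last holds). Time passes only in rows, so rows that repeat a pose let the fingers close. It gives the time, the measured TCP pose, the force and the opening at its end, in the units of the state.
- r.get_obs(): the state, without advancing time (a new reading comes with each control period).
- r.grab_frame(name): name is "scene" or "side" or "wrist"; returns the picture (384x512x3 uint8, red, green, blue); there is no depth.
- r.calibration(name): a dict with "K" (3x3 intrinsics, pixels), "origin" and "rotation" of the camera in the world; the wrist camera has in their place "T_tool_cam" (4x4, takes a point from camera to tool coordinates, whose origin is the TCP and whose axes are the flange's). Camera axes: x right, y up, looking along -z (the intrinsics and any distortion apply to the point x, -y, -z); pixel columns grow to the right and rows downward; lengths in m; the calibration is good to about 2 mm. A picture is of the moment at which its call begins: read the wrist's pose just before it. calibration takes no time and is no camera call.
- r.hand_in(): hands the job in, once; it reports no verdict.
The state is a dict: "clock": time; "joints": joint angles; "qvel": joint speeds; "tau": joint torques, N m; "tcp_pos": TCP position; "orientation": TCP orientation; "contact_force": force on the tool from outside, world axes, zero at the start; "moment": the same for the moment, N m; "grip_width": finger opening in m.
Only numpy, scipy, OpenCV 4.12 (cv2) and the standard library are available. Lean on these libraries where they do the work, as an engineer would, in place of code of your own. Each camera call takes 0.05 s, during which the arm holds its last target.

## Working session

There is one attempt and no reset: what is moved stays moved. The work goes in short steps, Python scripts to look and compute and a shell command to move; the robot and the scene stay as the last step left them, time stands still between calls to the robot, and variables do not carry over. Pictures are saved under pics/ and viewed, and the job is handed in when it is done.

```bash
mkdir -p pics; ls; python3 - <<'E'
from bench import r
import cv2
o=r.get_obs()
for k,v in o.items(): print(k,v)
print(r.grasp_offset)
for n in ["scene","side","wrist"]:
    im=r.grab_frame(n); cv2.imwrite(f"pics/{n}0.png",im[:,:,::-1]); print(n,r.calibration(n))
E
```

```text
pics
clock 0.0
joints [-0.10810809  0.47781639  0.02231504  1.55647817 -0.01155037  1.10925826
 -0.0830954 ]
qvel [-0.00014463  0.00154074  0.0009303   0.00042426 -0.00033258  0.00042148
  0.00184096]
tau [-5.45967814e-04 -5.96443820e+01  1.60769675e+00 -2.81194621e+01
  1.24063640e-02  9.39900521e-03  2.20753498e-05]
tcp_pos [6.74403458e-01 2.01437342e-05 2.30303000e-01]
orientation [-2.22052823e+00 -2.22060257e+00  2.12343707e-03]
contact_force [ 0.59481275 -0.14627835  0.56283414]
moment [ 0.02583473 -0.02863233  0.03175734]
grip_width 0.08562346953085864
0.0187
scene {'K': array([[391.34362221,   0.        , 258.72168924],
       [  0.        , 391.34362221, 192.66556453],
       [  0.        ,   0.        ,   1.        ]]), 'origin': array([1.14960505, 0.32499308, 0.80267461]), 'rotation': array([0.47953131, 0.77240576, 1.93233456])}
side {'K': array([[445.61978669,   0.        , 257.84101876],
       [  0.        , 445.61978669, 191.34250853],
       [  0.        ,   0.        ,   1.        ]]), 'origin': array([ 0.32057391, -0.72238912,  0.57053127]), 'rotation': array([ 1.06434071, -0.19669007, -0.2882598 ])}
wrist {'K': array([[332.32192504,   0.        , 253.21810683],
       [  0.        , 332.32192504, 192.28241284],
       [  0.        ,   0.        ,   1.        ]]), 'T_tool_cam': array([[-4.93991700e-04,  9.53717118e-01,  3.00704862e-01,
         7.74709807e-02],
       [ 9.99999863e-01,  4.19400877e-04,  3.12604978e-04,
        -7.05955154e-04],
       [ 1.72020836e-04,  3.00704975e-01, -9.53717195e-01,
        -1.42985847e-01],
       [ 0.00000000e+00,  0.00000000e+00,  0.00000000e+00,
         1.00000000e+00]])}
```

View pics/scene0.png

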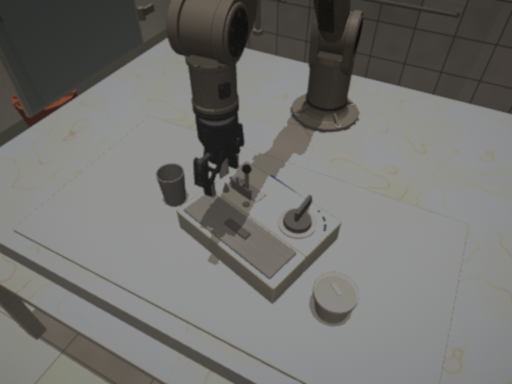

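View pics/side0.png

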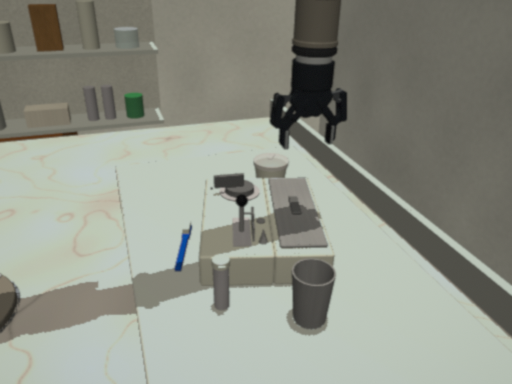

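View pics/wrist0.png

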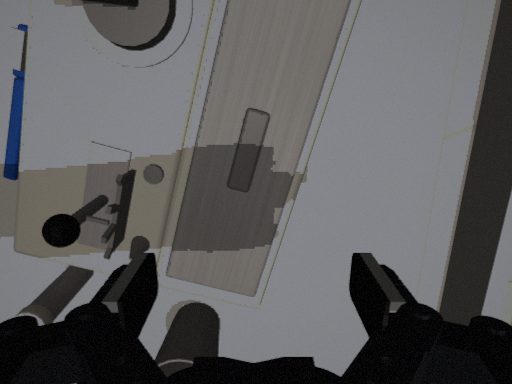

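```bash
python3 - <<'E'
import cv2
def crop(n,x,y,w,h,s):
    im=cv2.imread(f"pics/{n}0.png")[y:y+h,x:x+w]
    im=cv2.convertScaleAbs(im,alpha=1.6,beta=20)
    cv2.imwrite(f"pics/{n}_c.png",cv2.resize(im,None,fx=s,fy=s,interpolation=cv2.INTER_CUBIC))
crop("side",190,160,150,130,5); crop("scene",170,150,180,140,4); crop("wrist",0,0,260,290,2)
E
```

```text
(no output)
```

View pics/side_c.png

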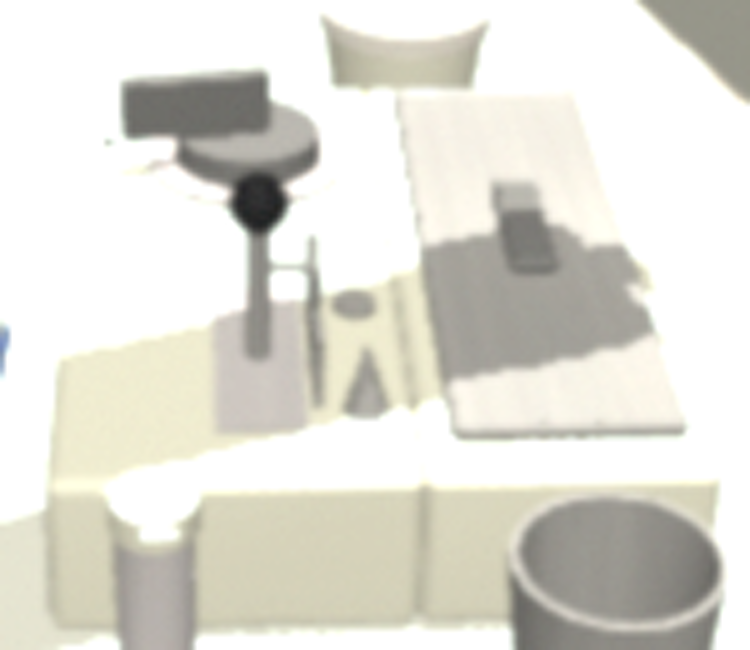

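View pics/scene_c.png

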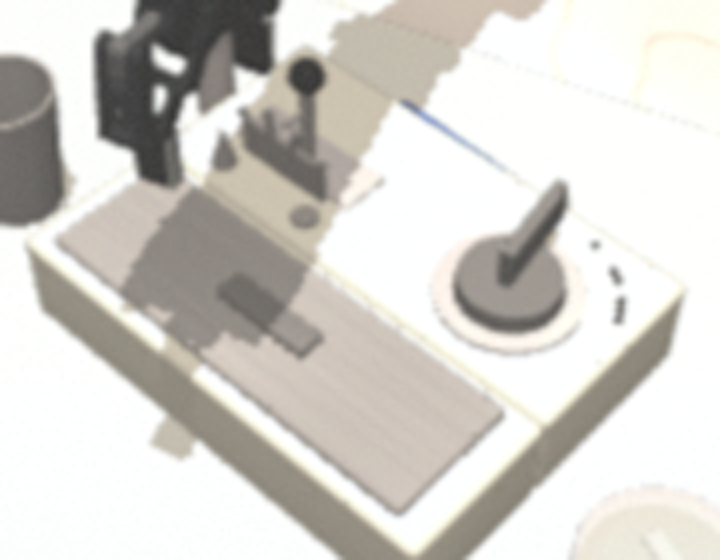

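View pics/wrist_c.png

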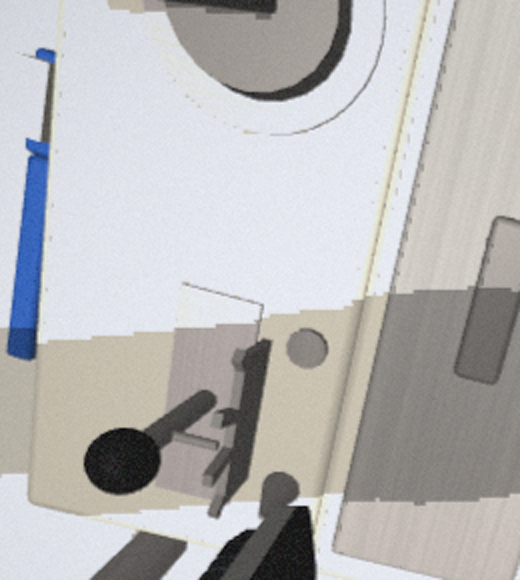

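```bash
cat > h.py <<'E'
import numpy as np
from scipy.spatial.transform import Rotation as R
from bench import r
def cam(n,obs=None):
    c=r.calibration(n)
    if n=="wrist":
        T=np.array(c["T_tool_cam"]); Rt=R.from_rotvec(obs["orientation"]).as_matrix()
        return c["K"],Rt@T[:3,3]+obs["tcp_pos"],Rt@T[:3,:3]
    return c["K"],np.array(c["origin"]),R.from_rotvec(c["rotation"]).as_matrix()
def ray(n,u,v,obs=None):
    K,o,M=cam(n,obs); d=M@np.array([(u-K[0,2])/K[0,0],-(v-K[1,2])/K[1,1],-1]); return o,d/np.linalg.norm(d)
def plane(n,u,v,z,obs=None):
    o,d=ray(n,u,v,obs); return o+d*(z-o[2])/d[2]
def tri(rs):
    A=sum(np.eye(3)-np.outer(d,d) for o,d in rs); b=sum((np.eye(3)-np.outer(d,d))@o for o,d in rs)
    p=np.linalg.solve(A,b); return p,[np.linalg.norm(np.cross(p-o,d)) for o,d in rs]
E
python3 - <<'E'
from h import *
np.set_printoptions(precision=4,suppress=True)
ob=r.get_obs()
print("knob",tri([ray("side",241.6,200.6),ray("scene",246.5,169),ray("wrist",61,230,ob)]))
for n,u,v in[("side",260.6,220.6),("scene",246,204),("wrist",153,174)]: print("stud",n,plane(n,u,v,.089,ob))
print("stud tri",tri([ray("side",260.6,220.6),ray("scene",246,204),ray("wrist",153,174,ob)]))
# pips scene
for q in [(595,244),(614,274),(619,309)]: print("pip",plane("scene",170+q[0]/4,150+q[1]/4,.085))
# deck/lid seam wrist (deck line) lid edge z .101
for q in [(396,280),(333,550)]: print("lid",plane("wrist",q[0]/2,q[1]/2,.101,ob))
# lid from raw: right edge
for q in [(364,0),(260,305)]: print("bathR",plane("wrist",*q,.085,ob))
# dial top disc in scene, centre
print("dial",plane("scene",170+510/4,150+275/4,.101), plane("side",190+248/5,160+138/5,.101))
# deck corner scene (left front) & side corners
print("corner scene",plane("scene",170+684/4,150+290/4,.085), "side",plane("side",190+55/5,160+485/5,.085))
E
```

```text
knob (array([ 0.5381, -0.0192,  0.1554]), [np.float64(0.0011701103681811317), np.float64(0.0007838289907211588), np.float64(0.001473838689019708)])
stud side [0.5864 0.0018 0.089 ]
stud scene [0.5879 0.0057 0.089 ]
stud wrist [0.5851 0.0047 0.089 ]
stud tri (array([0.5861, 0.0044, 0.0875]), [np.float64(0.0011549678917004557), np.float64(0.0006562756749635337), np.float64(0.001415732758654963)])
pip [0.5229 0.1719 0.085 ]
pip [0.54   0.1906 0.085 ]
pip [0.5638 0.2027 0.085 ]
lid [0.6283 0.0364 0.101 ]
lid [ 0.5926 -0.0895  0.101 ]
bathR [0.7589 0.1416 0.085 ]
bathR [ 0.6804 -0.134   0.085 ]
dial [0.5824 0.1399 0.101 ] [0.5809 0.1303 0.101 ]
corner scene [0.5324 0.2319 0.085 ] side [ 0.4451 -0.077   0.085 ]
```

```bash
cat >> h.py <<'E'
YAW=-.277; B=np.array([.560,.0578,.015])
BX=np.array([np.cos(YAW),np.sin(YAW),0]); BY=np.array([-np.sin(YAW),np.cos(YAW),0]); Z=np.array([0,0,1.])
def b2w(x,y,z): return B+BX*x+BY*y+Z*(z-B[2])   # z world
def w2b(p): d=p-B; return np.array([d@BX,d@BY,p[2]])
def row(p,ty):  # p world, ty world angle of tool y; tool down
    o=r.get_obs(); M=R.from_rotvec(o["orientation"]).as_matrix()
    y=np.array([np.cos(ty),np.sin(ty),0]); z=-Z; x=np.cross(y,z)
    D=M.T@np.c_[x,y,z]
    return np.round(np.r_[R.from_matrix(D).as_rotvec()/np.pi,M.T@(p-o["tcp_pos"])/.2],4)
E
python3 - <<'E'
from h import *
print(row(b2w(-4,-38,0)*0+b2w(-.004,-.036,.20),YAW)); print(row(b2w(-.004,-.036,.136),YAW))
E
```

```text
[-4.000e-04  1.000e-04  8.820e-02  1.214e-01 -6.410e-01  1.537e-01]
[-4.000e-04  1.000e-04  8.820e-02  1.214e-01 -6.406e-01  4.737e-01]
```

```bash
python3 -m jog '[0,0,0.044,0.06,-0.2,0.05,0, 0,0,0.088,0.121,-0.4,0.1,0, 0,0,0.088,0.121,-0.641,0.154,0, 0,0,0.088,0.121,-0.641,0.154,0, 0,0,0.088,0.121,-0.641,0.154,0, 0,0,0.088,0.121,-0.641,0.154,0, 0,0,0.088,0.121,-0.641,0.154,0]' 40; python3 - <<'E'
from h import *
import cv2
ob=r.get_obs(); im=r.grab_frame("wrist"); cv2.imwrite("pics/w1.png",im[:,:,::-1])
print(w2b(ob["tcp_pos"]),ob["contact_force"]); print(row(b2w(-.004,-.036,.136),YAW))
E
```

```text
clock: 0.85
tcp_pos: [0.5482, 0.0242, 0.2007]
orientation: [2.506, 1.894, 0.001]
contact_force: [0.4, -0.2, -0.8]
grip_width: 0.0002
[-0.00216971 -0.03552387  0.20065489] [ 0.43686962 -0.19640447 -0.77110654]
[ 1.000e-04 -1.000e-04  1.000e-04 -1.800e-03 -8.100e-03  3.223e-01]
```

View pics/w1.png

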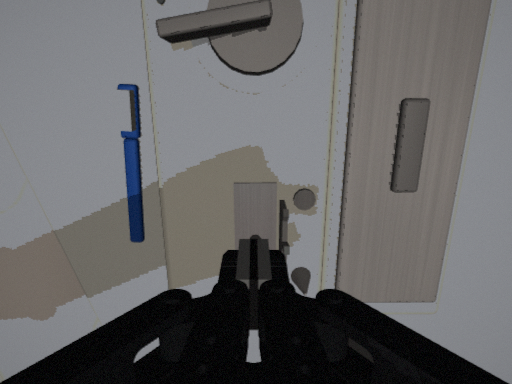

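```bash
python3 -m jog '[0,0,0,0,-0.008,0.16,0, 0,0,0,0,-0.008,0.322,0, 0,0,0,0,-0.008,0.322,0, 0,0,0,-0.1,-0.008,0.322,0, 0,0,0,-0.15,-0.008,0.322,0, 0,0,0,-0.2,-0.008,0.322,0, 0,0,0,-0.25,-0.008,0.322,0, 0,0,0,-0.29,-0.008,0.322,0, 0,0,0,-0.29,-0.008,0.322,0, 0,0,0,-0.29,-0.008,0.322,0]' 40; python3 - <<'E'
from h import *
import cv2
ob=r.get_obs(); print(w2b(ob["tcp_pos"]))
for n in ["side","scene"]: cv2.imwrite(f"pics/{n}2.png",cv2.resize(r.grab_frame(n)[130:300,150:350,::-1],None,fx=4,fy=3.5))
E
```

```text
clock: 1.9
tcp_pos: [0.5307, -0.0312, 0.1362]
orientation: [2.507, 1.893, 0.001]
contact_force: [-0.3, 0.7, 1.0]
grip_width: 0.0001
[-0.00389392 -0.09360636  0.13619332]
```

View pics/side2.png

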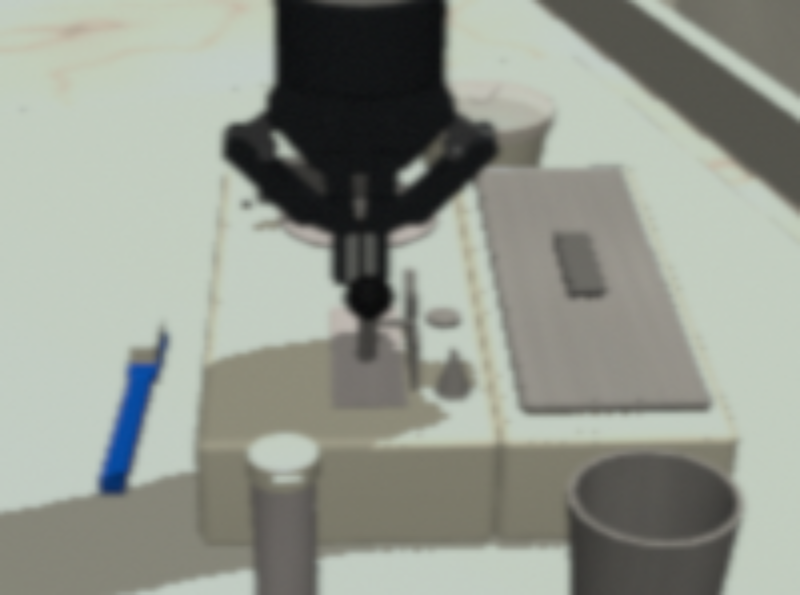

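View pics/scene2.png

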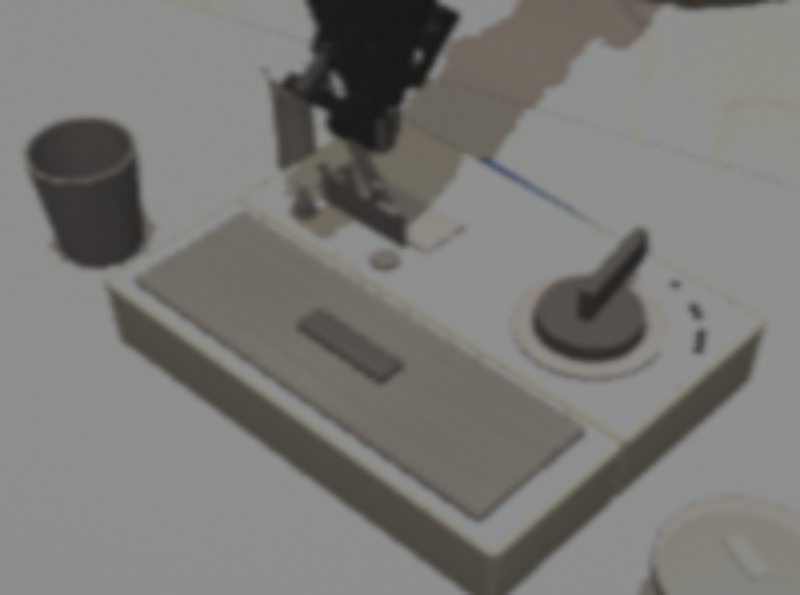

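```bash
python3 -m jog '[0,0,0,0.1,0,0,0, 0,0,0,0.15,0,-0.2,0, 0,0,0,0.35,0,-0.4,0.5, 0,0,0,0.35,0,-0.4,1]' 40; python3 - <<'E'
from h import *
import cv2
ob=r.get_obs(); print(w2b(ob["tcp_pos"]),ob["joints"])
for n in ["side","scene","wrist"]:
    im=r.grab_frame(n)[:,:,::-1]; cv2.imwrite(f"pics/{n}3f.png",im)
    cv2.imwrite(f"pics/{n}3.png",cv2.resize(im[130:300,150:350],None,fx=4,fy=3.5) if n!="wrist" else im)
D=b2w(0,.085,.105);th=3.3+YAW
print(row(D+.046*np.array([np.cos(th),np.sin(th),0])+[0,0,.085],th-np.pi/2))
E
```

```text
clock: 2.4
tcp_pos: [0.5532, 0.0423, 0.2206]
orientation: [2.499, 1.901, 0.015]
contact_force: [0.3, 1.6, 0.5]
grip_width: 0.0285
[-0.00230266 -0.01676042  0.22064356] [-0.22558195  0.28583408  0.04639024  1.86708878 -0.01872961  0.97974654
 -0.44101348]
[ 2.000e-04  0.000e+00 -5.496e-01  5.027e-01 -2.041e-01  1.296e-01]
```

View pics/side3.png

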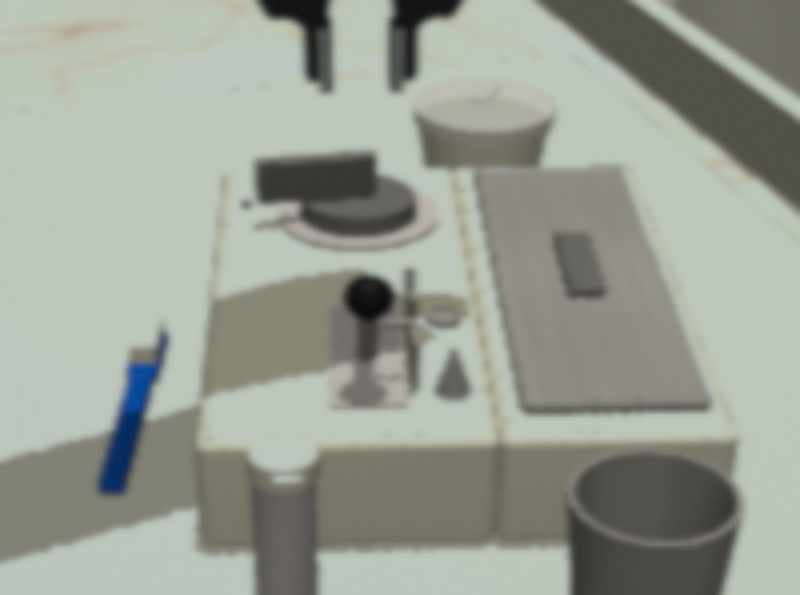

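View pics/wrist3.png

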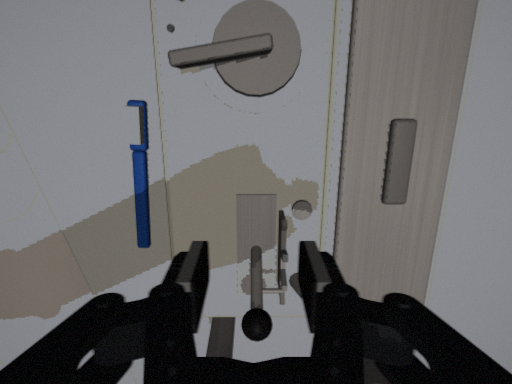

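```bash
python3 - <<'E'
from h import *
np.set_printoptions(precision=4,suppress=True)
ob=r.get_obs()
k=tri([ray("side",242,214.9),ray("wrist",257,324,ob)]); print(k,w2b(k[0]))
a=plane("wrist",171,56.5,.131,ob); b=plane("wrist",270,40,.131,ob)
print(w2b(a),w2b(b),np.arctan2(*(a-b)[1::-1])-YAW)
print("disc",w2b(plane("wrist",257,49,.101,ob)))
E
```

```text
(array([ 0.5271, -0.0557,  0.1465]), [np.float64(0.0015371101414200343), np.float64(0.0015371101414200004)]) [-0.0006 -0.1182  0.1465]
[-0.0578  0.0733  0.131 ] [0.0051 0.0831 0.131 ] 3.29547255726227
disc [-0.0027  0.0809  0.101 ]
```

```bash
python3 -m jog '[0,0,-0.046,0.1,-0.04,0.03,1, 0,0,-0.092,0.2,-0.08,0.06,1, 0,0,-0.138,0.3,-0.12,0.1,1, 0,0,-0.184,0.4,-0.16,0.13,1, 0,0,-0.23,0.5,-0.2,0.13,1, 0,0,-0.276,0.5,-0.204,0.13,1, 0,0,-0.322,0.5,-0.204,0.13,1, 0,0,-0.368,0.5,-0.204,0.13,1, 0,0,-0.414,0.5,-0.204,0.13,1, 0,0,-0.46,0.5,-0.204,0.13,1, 0,0,-0.506,0.5,-0.204,0.13,1, 0,0,-0.55,0.5,-0.204,0.13,1]' 40; cat >> h.py <<'E'
DIAL=(-.001,.084)
def wrow(q,rad=.046,z=.105,dz=0):
    th=3.3+YAW-q; return row(b2w(*DIAL,z)+rad*np.array([np.cos(th),np.sin(th),0]),th-np.pi/2)
E
python3 - <<'E'
from h import *
import cv2
ob=r.get_obs(); print(w2b(ob["tcp_pos"]),ob["joints"])
cv2.imwrite("pics/w4.png",r.grab_frame("wrist")[:,:,::-1])
print(wrow(0))
E
```

```text
clock: 3.75
tcp_pos: [0.5363, 0.1425, 0.188]
orientation: [-0.177, -3.134, 0.002]
contact_force: [-0.0, 0.0, 0.0]
grip_width: 0.0855
[-0.04592608  0.07504553  0.18799856] [-0.11493107  0.34946568 -0.31779426  1.87008194  0.13247054  0.94561648
  0.96484604]
[-0.0006 -0.0009  0.0038  0.      0.0098  0.415 ]
```

View pics/w4.png

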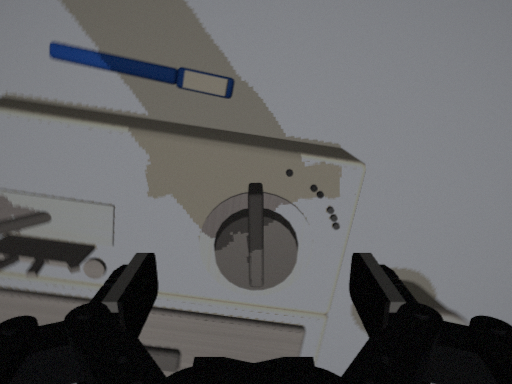

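```bash
python3 -m jog '[0,0,0.004,0,0.008,0.15,0.6, 0,0,0.004,0,0.008,0.3,0.5, 0,0,0.004,0,0.008,0.415,0.5, 0,0,0.004,0,0.008,0.415,0.4, 0,0,0.004,0,0.008,0.415,0, 0,0,0.004,0,0.008,0.415,0, 0,0,0.004,0,0.008,0.415,0, 0,0,0.004,0,0.008,0.415,0, 0,0,0.004,0,0.008,0.415,0]' 40; python3 - <<'E'
from h import *
import cv2
ob=r.get_obs(); print(w2b(ob["tcp_pos"]),ob["moment"])
cv2.imwrite("pics/w5.png",r.grab_frame("wrist")[:,:,::-1])
for q in np.arange(0,.61,.1): print(q,wrow(q).tolist())
E
```

```text
clock: 4.7
tcp_pos: [0.5369, 0.144, 0.1058]
orientation: [-0.188, -3.135, 0.002]
contact_force: [-0.4, -0.7, 0.8]
grip_width: 0.009
[-0.04581963  0.07656845  0.10579842] [-0.07398513  0.00634322  0.07173485]
0.0 [-0.0005, -0.0005, -0.0003, 0.0026, 0.0013, 0.0038]
0.1 [-0.0005, -0.0004, 0.0315, 0.0015, 0.0242, 0.0038]
0.2 [-0.0005, -0.0004, 0.0633, -0.0019, 0.047, 0.0038]
0.30000000000000004 [-0.0005, -0.0004, 0.0952, -0.0076, 0.0692, 0.0037]
0.4 [-0.0005, -0.0004, 0.127, -0.0154, 0.0908, 0.0037]
0.5 [-0.0006, -0.0003, 0.1588, -0.0254, 0.1116, 0.0036]
0.6000000000000001 [-0.0006, -0.0003, 0.1907, -0.0374, 0.1312, 0.0036]
```

View pics/w5.png

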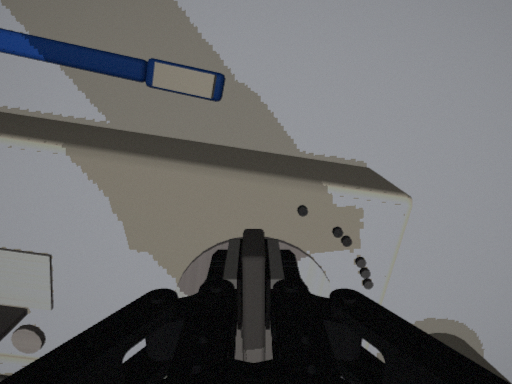

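```bash
python3 -m jog '[0,0,0.0315,0.001,0.024,0.003,0, 0,0,0.063,-0.002,0.047,0.003,0, 0,0,0.095,-0.008,0.069,0.003,0, 0,0,0.127,-0.015,0.091,0.003,0, 0,0,0.159,-0.025,0.112,0.003,0, 0,0,0.191,-0.037,0.131,0.003,0, 0,0,0.191,-0.037,0.131,0.003,0]' 60; python3 - <<'E'
from h import *
import cv2
ob=r.get_obs(); print(w2b(ob["tcp_pos"]),ob["moment"],ob["contact_force"])
cv2.imwrite("pics/w6.png",r.grab_frame("wrist")[:,:,::-1])
for q in np.arange(.6,1.25,.1): print(q,wrow(q).tolist())
E
```

```text
clock: 5.45
tcp_pos: [0.5477, 0.1684, 0.1057]
orientation: [-1.108, -2.939, 0.004]
contact_force: [-1.8, -3.6, 5.8]
grip_width: 0.0089
[-0.04209884  0.10305243  0.10568256] [-0.74763532  0.29317937 -0.09910393] [-1.81783106 -3.63854126  5.77733998]
0.6 [-0.0008, 0.0002, 0.0001, 0.0036, 0.0025, 0.0035]
0.7 [-0.0008, 0.0003, 0.0319, 0.0025, 0.0255, 0.0035]
0.7999999999999999 [-0.0008, 0.0003, 0.0637, -0.001, 0.0482, 0.0034]
0.8999999999999999 [-0.0008, 0.0003, 0.0956, -0.0067, 0.0705, 0.0034]
0.9999999999999999 [-0.0007, 0.0004, 0.1274, -0.0146, 0.0921, 0.0033]
1.0999999999999999 [-0.0007, 0.0004, 0.1592, -0.0246, 0.1128, 0.0033]
1.1999999999999997 [-0.0007, 0.0005, 0.1911, -0.0366, 0.1324, 0.0032]
```

View pics/w6.png

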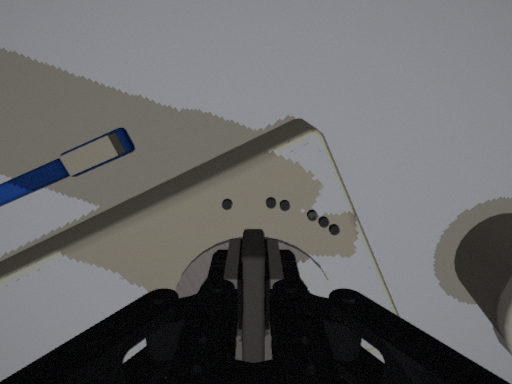

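```bash
python3 -m jog '[0,0,0.032,0.002,0.025,0.003,0, 0,0,0.064,-0.001,0.048,0.003,0, 0,0,0.096,-0.007,0.07,0.003,0, 0,0,0.127,-0.015,0.092,0.003,0, 0,0,0.159,-0.025,0.113,0.003,0, 0,0,0.191,-0.037,0.132,0.003,0, 0,0,0.191,-0.037,0.132,0.003,0, 0,0,0.191,-0.037,0.132,0.003,0]' 60; python3 - <<'E'
from h import *
import cv2
ob=r.get_obs(); print(w2b(ob["tcp_pos"]),ob["moment"],ob["contact_force"])
for n in ["wrist","scene","side"]: 
    im=r.grab_frame(n)[:,:,::-1]
    cv2.imwrite(f"pics/{n}7f.png",im)
    cv2.imwrite(f"pics/{n}7.png",cv2.resize(im[130:300,150:350],None,fx=4,fy=3.5) if n!="wrist" else im)
print(wrow(1.2).tolist())
ob=r.get_obs()
M=R.from_rotvec(ob["orientation"]).as_matrix(); print("tool-yaw q",(3.3+YAW-np.pi/2-np.arctan2(M[1,1],M[0,1])))
E
```

```text
clock: 6.3
tcp_pos: [0.5701, 0.1822, 0.1056]
orientation: [1.921, 2.485, -0.007]
contact_force: [-2.9, -3.6, 7.4]
grip_width: 0.0089
[-0.02432257  0.12241931  0.10562857] [-0.79458663  0.67130587 -0.00182801] [-2.94359903 -3.58849833  7.44563512]
[-0.0009, 0.0009, 0.0008, 0.0052, 0.0037, 0.0032]
tool-yaw q 1.1975833406316183
```

View pics/wrist7.png

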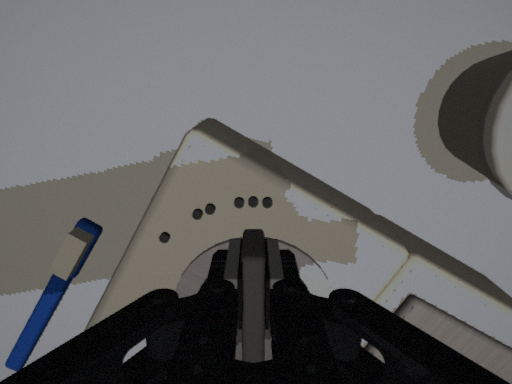

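View pics/scene7.png

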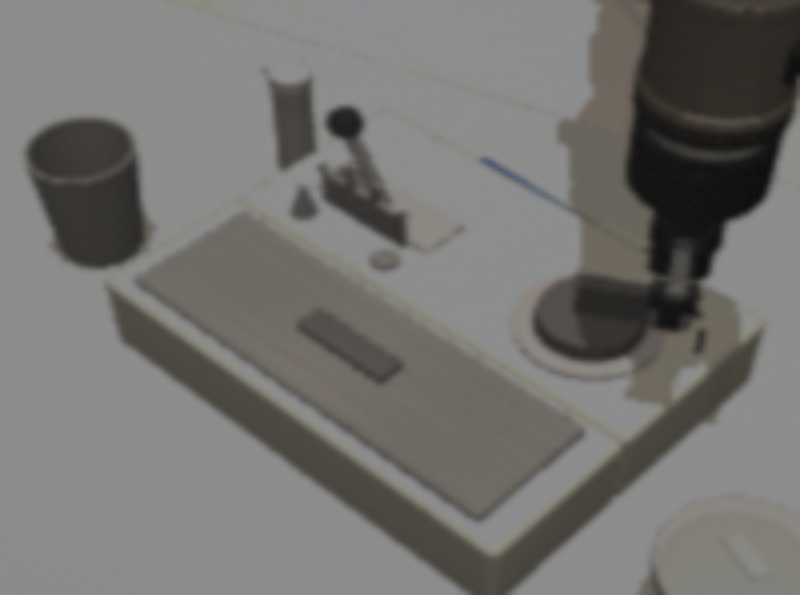

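View pics/side7.png

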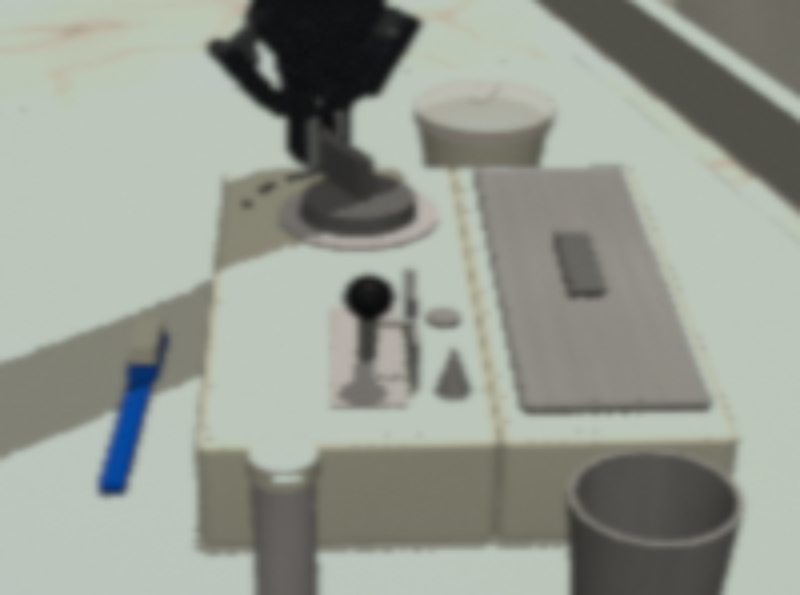

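```bash
python3 - <<'E'
from h import *
ob=r.get_obs()
def ang(p): b=w2b(p); return 3.3-np.arctan2(b[1]-.084,b[0]+.001)
ps=[plane("wrist",u,v,.085,ob) for u,v in [(164,238),(197,214),(210,209),(239,202),(253,201),(267,202)]]
print([w2b(p).round(4).tolist() for p in ps],[round(ang(p),3) for p in ps])
for q in [(254,231)]: p=plane("wrist",*q,.131,ob); print(w2b(p),ang(p))
# wing direction from edges on top
a=plane("wrist",254,231,.131,ob);b=plane("wrist",254,355,.131,ob); print(3.3+YAW-np.arctan2(*(a-b)[1::-1]))
print(ob["contact_force"],ob["qvel"].round(4))
E
```

```text
[[-0.0665, 0.0977, 0.085], [-0.0576, 0.1191, 0.085], [-0.053, 0.1251, 0.085], [-0.0418, 0.1362, 0.085], [-0.0358, 0.1403, 0.085], [-0.0292, 0.1436, 0.085]] [np.float64(0.365), np.float64(0.714), np.float64(0.827), np.float64(1.065), np.float64(1.176), np.float64(1.287)]
[-0.03723413  0.1438533   0.131     ] 1.184835990641477
1.1973621749995484
[-3.11448428 -3.9255401   7.92872324] [ 0.0013 -0.0009 -0.0002  0.0011 -0.0002 -0.0016 -0.0007]
```

```bash
python3 - <<'E'
from h import *
print(r.hand_in()); 
E
```

```text
the job is handed in; nothing more can be done
None
```

The bath is set to the marked programme, and I handed the job in with the fingers still pinching the timer wing at the third click.

- **Lever:** The cone stood at the right notch, so I pushed the lever right with closed fingers. After I backed off, the knob measured at bath y ≈ -118 mm and z ≈ 0.1465 m. That matches the -0.5 notch, where -116 mm and 0.146 m are expected, and the last pictures still showed it there.
- **Dial:** I then pinched the wing from above at 60 N and swung it clockwise in an arc. The wing measured about 1.19 to 1.20 rad and lined up with the middle of the three pips. The finger opening was steady at 8.9 mm.
- **Disagreements:** The pips measured 0.01 to 0.035 rad below their nominal angles, and wrist-camera estimates of the dial centre were 2 to 4 mm off. Both are close to the calibration error and did not affect the hold.
- **Limits:** The highest force read was about 9 N, and the clock was about 6.4 s. The cup, tumbler, brush and tube showed no movement in the pictures.

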